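Put the mixed-up hardware back in its own stock bins

TASK

The three loose pieces standing at the front of the blue stock bins got mixed up: the hex bolt, the levelling foot and the lifting eye nut are each in a wrong bin. Put each one standing upright on the bin floor in the free front part of the bin that holds its own kind; the free front half of the aluminium tray is there to park a piece on the way. Do not knock over the oil bottle at the back of the tray.

Things in the scene. Friction and masses are not known exactly. Their poses are not given: they have to be found in the camera images.
- bolt: loose M27 hex bolt, bare steel, standing on its head: hex head 41 mm across flats, 17 mm high; above it an upright round shank, diameter 27 mm; 87 mm high in all, about 0.5 kg. Origin: centre of its underside, z up along the shank. Grip the shank from above, 60 mm above the underside. Starts in the front part of foot_bin
- foot: loose levelling foot: round black pad, diameter 50, 16 mm high, with an upright steel stem, diameter 16 mm, and a lock nut 24 mm across flats at 20 to 33 mm height; 95 mm high in all, about 0.25 kg. Origin: centre of its underside, z up along the stem. Grip the bare stem from above, 65 mm above the underside. Starts in the front part of eye_bin
- eye: loose lifting eye nut, bare steel, about 0.4 kg, standing on a round collar (diameter 40, 18 mm high) with an upright ring, 72 mm outer and 40 mm inner diameter, 16 mm thick; 72 mm high in all. Origin: centre of its underside, z up; x runs along the ring, y square to it. Grip the ring's top from above, fingers closing along y, 58 mm above the underside. Starts in the front of bolt_bin
- bolt_bin: fixed blue bin with two hex bolts fixed at its back as stock. All bins: 190 mm long (x), 120 wide (y), walls and floor 4 mm, 70 mm high, the front 85 mm cut down to 35 mm. Origin: centre of underside, x to the back (away from the robot), yaw within 0.15 rad. Stock at x = 54 mm, y = +-27.5 mm, tops below 100 mm. Free front part: x = -91 to 15 mm; a piece stands well at x = -40, y = 0
- foot_bin: fixed blue bin with two levelling feet fixed at its back as stock; size, origin, axes and free front part as for bolt_bin
- eye_bin: fixed blue bin with two lifting eye nuts fixed at its back as stock, their rings along x; size, origin, axes and free front part as for bolt_bin
- tray: fixed shallow aluminium tray, 190 mm long (x), 130 wide (y), 16 high, walls and floor 3 mm. Origin: centre of underside, x to the back (away from the robot), yaw within 0.15 rad. The oil bottle stands in its back half; the front half is empty, the free spot for parking a piece (well at x = -40 mm, y = 0)
- oiler: bystander: loose white oil bottle with a black pointed spout, diameter 46, 124 mm high, standing in the tray about 58 mm behind its middle. Origin: centre of its underside
Not all that is in view belongs to the job. Leave any green or orange look-alike of the eye_bin alone.

How it is judged:
By the outcome, as a careful person would: the job done as asked, in the order asked, and still so for the second after the job is handed in, with the robot touching nothing.
It also fails if it takes over 118 s, if anything falls off the work surface, if the arm or the gripper's body presses on something with over 40 N, if the wrist force passes 120 N, or if a joint passes its speed limit or range.

ROBOT

A 6-joint arm with a two-finger parallel gripper is mounted at the origin on the work surface. World frame = base frame: x ahead of the robot, y to its left, z up, the work surface at z = 0. Lengths are in m, angles in rad, forces in N, time in s.
With the tool pointing down it reaches from about 0.3 to 0.775 m from the base axis. Payload 14.6 kg.
Tool frame: the origin (TCP) lies at the very end of the fingers, on their centre line; the grasp point (between the pads) lies 19 mm behind it; z points along the fingers, y is the line along which they close (so a half turn about z gives the same grasp; the last joint's range is limited). The gripper opens to 94 mm and grips with 3 to 60 N. Pads are 16 mm wide; open, the fingers measure 119 mm over their backs; the gripper's body (75 mm by 177 mm) begins 78 mm behind the grasp point.
Start: joints at [-1.375, 0.3, 1.521, -0, 1.321, -0.067], TCP at [0.143, -0.531, 0.205] pointing down, gripper open.
Joint ranges: [-3.03, 3.03], [-0.79, 2.21], [0.23, 2.52], [-1.04, 4.18], [0, 3.07], [-2.55, 2.55]. Speed limits (rad/s): [2.22, 2.22, 2.57, 3.14, 3.14, 3.14].

INTERFACE

Orientations are given as [roll, pitch, yaw] about the fixed x, y, z axes, in that order (R = Rz(yaw) Ry(pitch) Rx(roll)).
In Python, from station import ctrl gives the robot as it stands.
- The arm moves only by the shell command python3 -m pendant 'ROWS' [OPENING] [FORCE]. ROWS is JSON, a list of rows, each a list of 2 entries, a list of its own where there are three numbers: the shift along the world's x, y, z in cm, then the turn about the world's z in rad. A call has 1 to 20 rows; each row shifts and turns the commanded pose from where the row before left it; what a row does not reach is not made up. A row lasts 1/12 s, in which the tool goes at most 41.7 mm and 7.16 degrees, less where a joint would pass 70% of its speed; a pose out of reach is approached as far as the arm can. A call is refused whole if a number of a shift passes 4.17 or a number of a turn 0.125, either way. A call with a gripper value outside its range is refused whole. OPENING is the opening, from 0 (shut) to 1 (fully open), set as the call begins (- or left out, the last holds). The fingers move at their own pace and stop on an object; FORCE is the grip in N (left out, the last holds). Time passes only in rows, so rows that do not move let the fingers close. It gives the time, the measured TCP pose, the force, the opening and the grip force at its end, in the units of the state.
- ctrl.get_obs(): the state, without advancing time (a new reading comes with each control period).
- ctrl.camera(name): name is "scene" or "top" or "wrist"; returns a dict with "color" (480x640x3 uint8, red, green, blue), "intrinsics" (3x3 intrinsics, pixels), "k1" (the pictures are not rectified: a ray, as slopes to the right and down, at radius r is drawn at 1 + k1 r^2 times it, then the intrinsics apply), "camera_from_world" (4x4, takes a point from world to camera coordinates). Camera axes: x right, y down, z forward; pixel columns grow to the right and rows downward; lengths in m; the calibration is good to about 2 mm. A picture is of the moment at which its call begins. There is no depth.
- ctrl.hand_in(): hands the job in; it is judged then, once.
The state is a dict: "time_s": time; "qpos": joint angles; "joint_vel": joint speeds; "tau": joint torques, N m; "ee_pos": TCP position; "eef_rot": TCP orientation; "force": force on the tool from outside, world axes, zero at the start; "moment": the same for the moment, N m; "grip_width": finger opening in m; "grip_force": force on a finger pad.
Only numpy, scipy, OpenCV 4.12 (cv2) and the standard library are available. Lean on these libraries where they do the work, as an engineer would, in place of code of your own. Each camera call takes 0.05 s, during which the arm holds its last target. There are 200 camera calls.

## Working session

There is one attempt and no reset: what is moved stays moved. The work goes in short steps, Python scripts to look and compute and a shell command to move; the robot and the scene stay as the last step left them, time stands still between calls to the robot, and variables do not carry over. Pictures are saved under pics/ and viewed, at most 14 in all, crops included, and the job is handed in when it is done.

```bash
mkdir -p pics; ls; cat > h.py <<'E'
import numpy as np,cv2
from station import ctrl
def shot(n,f):
    c=ctrl.camera(n); cv2.imwrite(f,c["color"][:,:,::-1]); np.savez(f[:-4]+".npz",**{k:np.array(v) for k,v in c.items()}); return c
def load(f): return dict(np.load(f))
def ray(c,u,v):
    K=c["intrinsics"];k=float(c["k1"]); d=np.array([(u-K[0,2])/K[0,0],(v-K[1,2])/K[1,1]])
    s=d.copy()
    for _ in range(30): s=d/(1+k*(s@s))
    T=c["camera_from_world"];R=T[:3,:3]
    return -R.T@T[:3,3], R.T@np.array([*s,1])
def onz(c,u,v,z):
    o,d=ray(c,u,v); return o+d*(z-o[2])/d[2]
def proj(c,p):
    T=c["camera_from_world"];q=T[:3,:3]@np.array(p)+T[:3,3];s=q[:2]/q[2];s=s*(1+float(c["k1"])*(s@s));K=c["intrinsics"]
    return np.array([K[0,0]*s[0]+K[0,2],K[1,1]*s[1]+K[1,2]])
E
python3 - <<'E'
from h import *
for n in("top","scene"):
    c=shot(n,f"pics/{n}0.png"); print(n,c["k1"],c["intrinsics"],ray(c,320,240))
print(ctrl.get_obs())
E
```

```text
pics
top -0.024378879279788383 [[597.19268365   0.         324.50156763]
 [  0.         597.19268365 242.20646848]
 [  0.           0.           1.        ]] (array([ 0.25160403, -0.05420173,  1.39374937]), array([ 0.18633426,  0.00947989, -0.98247654]))
scene -0.07743118770862274 [[513.79588119   0.         318.20134613]
 [  0.         513.79588119 236.79291884]
 [  0.           0.           1.        ]] (array([1.32022493, 0.2849427 , 0.79088   ]), array([-0.70423514, -0.27598705, -0.65416759]))
{'time_s': 0.1, 'qpos': array([-1.37458544e+00,  3.00433346e-01,  1.52146679e+00, -9.71377303e-06,
        1.32068174e+00, -6.65959465e-02]), 'joint_vel': array([-0.00010962, -0.00098219, -0.00135281,  0.0010386 ,  0.00211476,
       -0.0004624 ]), 'tau': array([ 9.00542891e-04, -5.32645583e+01, -3.53282940e+01,  7.09587545e-02,
        2.34971254e-02, -6.06190315e-05]), 'ee_pos': array([ 0.14284149, -0.5309102 ,  0.20495538]), 'eef_rot': array([-3.14060499e+00, -5.64417017e-05,  2.62809214e-01]), 'force': array([ 0.74069129,  0.3451912 , -0.78270611]), 'moment': array([ 0.00336378,  0.03149003, -0.04084506]), 'grip_force': 0.0, 'grip_width': 0.09373142584164526}
```

View pics/top0.png

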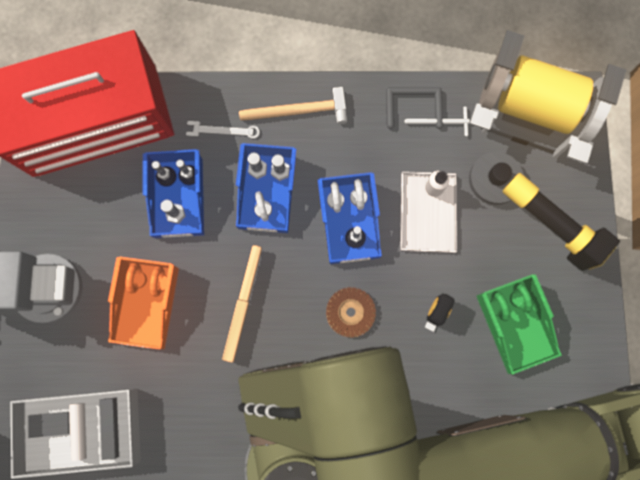

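View pics/scene0.png

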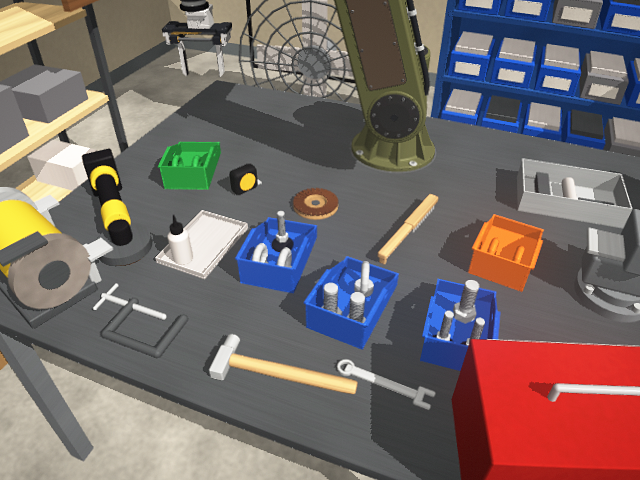

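Top view: three blue bins. The left one (171,193) has small dark-padded feet stock and the loose bolt (172,210), the middle one (266,187) has bolt stock and the loose eye (262,205), and the right one (350,218) has ring stock and the loose foot (355,237). The tray is at (429,212) with the oiler at (437,183). The green bin (520,323) and orange bin (141,303) are look-alikes, not blue, so I leave them alone.

```bash
python3 - <<'E'
from h import *
c=load("pics/top0.npz"); im=c["color"]
cr=im[140:270,135:465]; cv2.imwrite("pics/crop0.png",cv2.resize(cr[:,:,::-1],None,fx=2.4,fy=2.4,interpolation=cv2.INTER_CUBIC))
hsv=cv2.cvtColor(im,cv2.COLOR_RGB2HSV)
m=cv2.inRange(hsv,(105,120,40),(125,255,255)); m[:135]=0;m[280:]=0;m[:,:130]=0;m[:,400:]=0
n,l,st,ce=cv2.connectedComponentsWithStats(cv2.morphologyEx(m,cv2.MORPH_CLOSE,np.ones((3,3))))
for i in range(1,n):
    if st[i,4]<800: continue
    pts=cv2.findNonZero((l==i).astype(np.uint8)); h=cv2.convexHull(pts)
    q=cv2.approxPolyN(h,4)[0] if hasattr(cv2,'approxPolyN') else cv2.boxPoints(cv2.minAreaRect(h))
    q=sorted(q.astype(float).tolist(),key=lambda p:p[1]); b=sorted(q[:2]); f=sorted(q[2:])
    B=[onz(c,*p,.07) for p in b]; F=[onz(c,*p,.0) for p in f]
    print(b,f); print(np.round(B+F,4).tolist())
    d=(B[0]+B[1]-F[0]-F[1])[:2]/2; w=(B[0]-B[1])[:2]
    print("len",np.linalg.norm(d),"w",np.linalg.norm(w),np.linalg.norm((F[0]-F[1])[:2]),"yaw",np.arctan2(d[1],d[0]),np.arctan2(-w[0],w[1]),"ctr",((B[0]+B[1]+F[0]+F[1])/4)[:2])
for nme,p,z in(("bolt",(172,207),.091),("foot",(355,231),.099),("eye",(262,200),.076)): print(nme,onz(c,*p,z))
E
```

```text
[[236.0, 142.0], [297.0, 147.0]] [[236.0, 228.0], [287.0, 232.0]]
[[0.7353, 0.1546, 0.07], [0.7228, 0.0122, 0.07], [0.5453, 0.1597, 0.0], [0.5354, 0.0379, 0.0]]
len 0.18936558501188766 w 0.14287827003156794 0.12226848302392652 yaw -0.08140011095257468 -0.08779639528443006 ctr [0.63471316 0.09110448]
[[136.0, 153.0], [202.0, 148.0]] [[150.0, 236.0], [202.0, 234.0]]
[[0.7092, 0.3871, 0.07], [0.7209, 0.2334, 0.07], [0.526, 0.3647, 0.0], [0.5308, 0.2405, 0.0]]
len 0.18679731226150054 w 0.1540878824032656 0.12428815717177087 yaw 0.04092832150300377 0.07591737168032861 ctr [0.62172467 0.30643361]
[[315.0, 179.0], [377.0, 172.0]] [[330.0, 263.0], [381.0, 257.0]]
[[0.6455, -0.0298, 0.07], [0.6621, -0.1727, 0.07], [0.4607, -0.0644, 0.0], [0.4749, -0.1849, 0.0]]
len 0.18747166787570652 w 0.1438777791804676 0.12138026565157399 yaw 0.12511805368105502 0.11574543594480359 ctr [ 0.56081385 -0.11295997]
bolt [0.57452353 0.29122129 0.091     ]
foot [ 0.51736066 -0.11914117  0.099     ]
eye [0.59429905 0.09058256 0.076     ]
```

View pics/crop0.png

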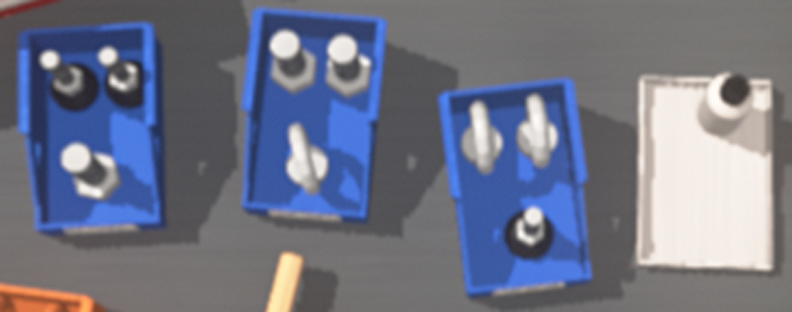

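The crop confirms it: left is foot_bin with the bolt, middle is bolt_bin with the eye, right is eye_bin with the foot. The tray's front half is free. Next I refine the pieces' positions across the two views.

```bash
python3 - <<'E'
from h import *
c=load("pics/top0.npz");s=load("pics/scene0.npz")
def f(x,y): return (x/2.4+135-.3,y/2.4+140-.3)
for n,z,a,b in(("bolt",.091,f(75,157),(470.5,285)),("foot",.099,f(533,214),(281,213)),("eye",.076,f(299,140),(364,265)),("oil",.127,f(736,90),(174,217))):
    o1,d1=ray(c,*a);o2,d2=ray(s,*b)
    t=np.linalg.lstsq(np.c_[d1,-d2],o2-o1,rcond=None)[0];p,q=o1+d1*t[0],o2+d2*t[1]
    print(n,"tri",((p+q)/2).round(4),"gap",np.linalg.norm(p-q).round(4),"plane",onz(c,*a,z).round(4),onz(s,*b,z).round(4))
print("eye ring ends",onz(c,*f(297,126),.055),onz(c,*f(314,190),.04))
print("tray",[onz(c,*f(*p),.016).round(4) for p in((638,267),(774,270),(641,76),(770,78))])
E
```

```text
bolt tri [0.5797 0.3049 0.0883] gap 0.0019 plane [0.5789 0.3051 0.091 ] [0.5829 0.3039 0.091 ]
foot tri [ 0.5218 -0.1218  0.0979] gap 0.003 plane [ 0.5222 -0.1231  0.099 ] [ 0.5227 -0.1197  0.099 ]
eye tri [0.597  0.096  0.0833] gap 0.0001 plane [0.5989 0.0969 0.076 ] [0.5895 0.094  0.076 ]
oil tri [ 0.6376 -0.3143  0.115 ] gap 0.0056 plane [ 0.6325 -0.3093  0.127 ] [ 0.65   -0.3067  0.127 ]
eye ring ends [0.61841108 0.10147806 0.055     ] [0.55845584 0.08546939 0.04      ]
tray [array([ 0.4866, -0.2294,  0.016 ]), array([ 0.4835, -0.3621,  0.016 ]), array([ 0.6804, -0.2371,  0.016 ]), array([ 0.6783, -0.3662,  0.016 ])]
```

```bash
python3 -m pendant '[[[1.9,2.05,0],-0.007],[[1.9,2.05,0],-0.007],[[1.9,2.05,0],-0.007],[[1.9,2.05,0],-0.007],[[1.9,2.05,0],-0.007],[[1.9,2.05,0],-0.007],[[1.9,2.05,0],-0.007],[[1.9,2.05,0],-0.007],[[1.9,2.05,0],-0.007],[[1.9,2.05,0],-0.007],[[1.9,2.05,0],-0.007],[[1.9,2.05,0],-0.007],[[1.9,2.05,0],-0.007],[[1.9,2.05,0],-0.007],[[1.9,2.05,0],-0.007],[[1.9,2.05,0],-0.007],[[1.9,2.05,0],-0.007],[[1.9,2.05,0],-0.007],[[1.9,2.05,0],-0.007],[[1.0,1.0,0],-0.007]]' 0.5 20
python3 -c "
from h import *
shot('wrist','pics/w1.png')"
```

```text
time_s: 1.77
ee_pos: [0.5151, -0.1294, 0.2051]
eef_rot: [-3.141, 0.0, 0.124]
force: [-0.8, 0.4, -0.4]
grip_width: 0.0467
grip_force: 0.0
```

View pics/w1.png

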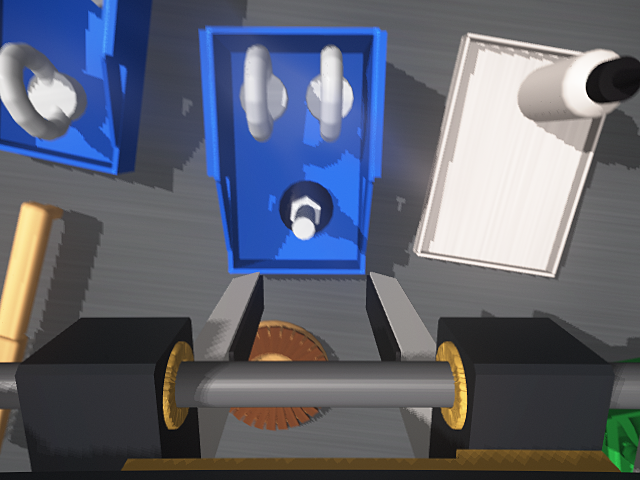

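The wrist view shows the foot in eye_bin: stem top (303,228), pad centre (306,208). The tray's front half is clear, with the oiler at its back right (600,80).

```bash
python3 - <<'E'
from h import *
c=load("pics/w1.npz")
print("stem",onz(c,303,228,.099),"pad",onz(c,306,208,.020))
print("bin front top",onz(c,230,271,.035),onz(c,365,272,.035),"back",onz(c,205,30,.07),onz(c,385,32,.07))
print("tray",[onz(c,*p,.016).round(4) for p in((417,250),(555,276),(466,36),(606,56))])
print("eye collar",onz(c,52,97,.022),"ring top",onz(c,30,85,.05))
E
```

```text
stem [ 0.52136831 -0.12065049  0.099     ] pad [ 0.52274218 -0.12101371  0.02      ]
bin front top [ 0.46124281 -0.06128511  0.035     ] [ 0.47504277 -0.1794205   0.035     ] back [ 0.64529862 -0.03722596  0.07      ] [ 0.65951897 -0.16061626  0.07      ]
tray [array([ 0.496 , -0.2266,  0.016 ]), array([ 0.4873, -0.3573,  0.016 ]), array([ 0.6776, -0.2329,  0.016 ]), array([ 0.676 , -0.3485,  0.016 ])]
eye collar [0.58837186 0.09669009 0.022     ] ring top [0.59438536 0.09569093 0.05      ]
```

```bash
python3 -m pendant '[[[0.7,0.84,0],0],[[0,0,0],0],[[0,0,-2.5],0],[[0,0,-2.5],0],[[0,0,-2.5],0],[[0,0,-2.5],0],[[0,0,-2.5],0],[[0,0,-1.5],0],[[0,0,-1.0],0],[[0,0,-0.5],0],[[0,0,0],0],[[0,0,0],0]]' 0.5 20
python3 -m pendant '[[[0,0,0],0],[[0,0,0],0],[[0,0,0],0],[[0,0,0],0],[[0,0,0],0],[[0,0,0],0],[[0,0,0],0],[[0,0,0],0]]' 0 25
```

```text
time_s: 2.82
ee_pos: [0.5212, -0.1235, 0.0513]
eef_rot: [3.141, -0.001, 0.123]
force: [-0.2, -0.4, 0.7]
grip_width: 0.0468
grip_force: 0.0
time_s: 3.48
ee_pos: [0.5208, -0.1232, 0.0504]
eef_rot: [-3.141, 0.0, 0.123]
force: [-0.8, -0.2, 0.9]
grip_width: 0.0153
grip_force: 25.0
```

```bash
python3 -m pendant '[[[0,0,1],0],[[0,0,2],0],[[0,0,3],0],[[0,0,3],0],[[0,0,3],0],[[0,0,2],0],[[0.3,-1.5,0.5],-0.02],[[0.3,-2.2,0.5],-0.02],[[0.3,-2.5,0],-0.02],[[0.3,-2.5,0],-0.02],[[0.3,-2.5,0],-0.02],[[0.3,-2.5,0],-0.02],[[0.2,-2.0,0],-0.02],[[0,-1.3,0],0],[[0,-0.5,0],0],[[0,0,0],0],[[0,0,0],0]]'
python3 -m pendant '[[[0,0,-1.5],0],[[0,0,-2.5],0],[[0,0,-3],0],[[0,0,-3],0],[[0,0,-2],0],[[0,0,-1.5],0],[[0,0,-0.7],0],[[0,0,-0.4],0],[[0,0,-0.2],0],[[0,0,0],0],[[0,0,0],0],[[0,0,0],0]]'
```

```text
time_s: 4.9
ee_pos: [0.5408, -0.2977, 0.2002]
eef_rot: [-3.141, 0.0, -0.017]
force: [0.8, 0.2, -2.3]
grip_width: 0.0159
grip_force: 25.0
time_s: 5.9
ee_pos: [0.5412, -0.2984, 0.0534]
eef_rot: [3.141, -0.001, -0.017]
force: [-0.2, 0.1, -2.4]
grip_width: 0.0155
grip_force: 25.0
```

```bash
python3 -m pendant '[[[0,0,-0.15],0],[[0,0,-0.1],0],[[0,0,-0.05],0],[[0,0,0],0],[[0,0,0],0]]'
```

```text
time_s: 6.32
ee_pos: [0.5409, -0.2983, 0.0495]
eef_rot: [3.142, -0.0, -0.017]
force: [0.4, 0.1, -0.6]
grip_width: 0.0157
grip_force: 25.0
```

```bash
python3 -m pendant '[[[0,0,0],0],[[0,0,0],0],[[0,0,0],0],[[0,0,0],0],[[0,0,1],0],[[0,0,2],0],[[0,0,3],0],[[0,0,3],0],[[0,0,3],0],[[0,0,2.5],0],[[0,0,1],0]]' 0.5
python3 -m pendant '[[[0,2,0],0],[[0,3.3,0],0],[[0,3.8,0],0],[[0,3.8,0],0],[[0,3.8,0],0],[[0,3.8,0],0],[[0,3.8,0],0],[[0,3.8,0],0],[[0,3.8,0],0],[[0,3.5,0],0],[[0,2.5,0],0],[[0,1.5,0],0],[[0,0,0],0]]'
python3 -c "
from h import *
shot('wrist','pics/w2.png')"
```

```text
time_s: 7.23
ee_pos: [0.5417, -0.2987, 0.2093]
eef_rot: [3.139, -0.005, -0.017]
force: [0.2, 0.3, -0.4]
grip_width: 0.0471
grip_force: 0.0
time_s: 8.32
ee_pos: [0.5404, 0.0984, 0.204]
eef_rot: [-3.141, 0.001, -0.014]
force: [0.7, 0.1, -0.1]
grip_width: 0.047
grip_force: 0.0
```

View pics/w2.png

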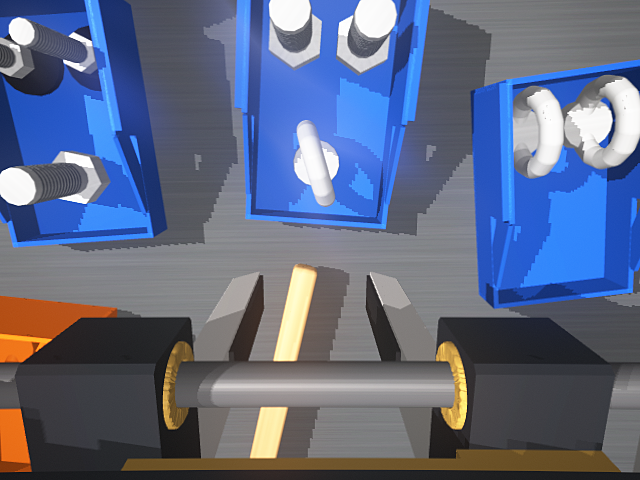

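Wrist view: the eye's ring runs from (304,126) to (325,199), with the collar at (317,163), in bolt_bin whose front rim runs (249,220)–(384,224).

```bash
python3 - <<'E'
from h import *
c=load("pics/w2.npz")
a=onz(c,305,129,.044);b=onz(c,324,196,.056)
print(a,b,"yaw",np.arctan2(*(a-b)[1::-1]),"mid",(a+b)/2,np.linalg.norm(a-b))
print("collar",onz(c,317,163,.022))
print("bin front top",onz(c,249,218,.035),onz(c,384,224,.035))
E
```

```text
[0.6159855  0.10462387 0.044     ] [0.56444371 0.09035254 0.056     ] yaw 0.2701211736818969 mid [0.5902146 0.0974882 0.05     ] 0.054810830228051825
collar [0.58828975 0.09537968 0.022     ]
bin front top [0.54371885 0.15392079 0.035     ] [0.53688975 0.03886267 0.035     ]
```

```bash
python3 -m pendant '[[[1.5,0,0],0.1],[[2,-0.1,0],0.1],[[1.4,-0.1,0],0.08],[[0,0,0],0],[[0,0,-2.5],0],[[0,0,-3],0],[[0,0,-3],0],[[0,0,-3],0],[[0,0,-2],0],[[0,0,-1.5],0],[[0,0,-0.8],0],[[0,0,-0.3],0],[[0,0,0],0],[[0,0,0],0]]' 0.5 30
python3 -c "
from h import *
shot('wrist','pics/w3.png')"
python3 -m pendant '[[[0,0,0],0],[[0,0,0],0],[[0,0,0],0],[[0,0,0],0],[[0,0,0],0],[[0,0,0],0],[[0,0,0],0],[[0,0,0],0]]' 0 30
```

```text
time_s: 9.53
ee_pos: [0.5902, 0.0936, 0.0445]
eef_rot: [3.141, -0.001, 0.262]
force: [-0.1, -0.7, 0.2]
grip_width: 0.0468
grip_force: 0.0
time_s: 10.25
ee_pos: [0.5899, 0.0939, 0.0436]
eef_rot: [-3.141, -0.0, 0.263]
force: [-1.7, 2.3, 2.5]
grip_width: 0.0157
grip_force: 30.0
```

```bash
python3 -m pendant '[[[0,0,1],0],[[0,0,2],0],[[0,0,3],0],[[0,0,3],0],[[0,0,3],0],[[0,0,2.5],0],[[0,0,1.5],0],[[-0.5,-1.5,0],-0.02],[[-0.9,-2.5,0],-0.02],[[-0.9,-3,0],-0.02],[[-1,-3,0],-0.02],[[-1,-3,0],-0.02],[[-1,-3,0],-0.02],[[-0.9,-2.5,0],-0.025],[[-0.5,-1.5,0],0],[[-0.2,-1,0],0],[[0,0,0],0],[[0,0,0],0]]'
python3 -c "
from h import *
shot('wrist','pics/w4.png')"
```

```text
time_s: 11.75
ee_pos: [0.5206, -0.1163, 0.2031]
eef_rot: [-3.141, 0.001, 0.117]
force: [-0.6, -0.2, -4.3]
grip_width: 0.0155
grip_force: 30.0
```

View pics/w4.png

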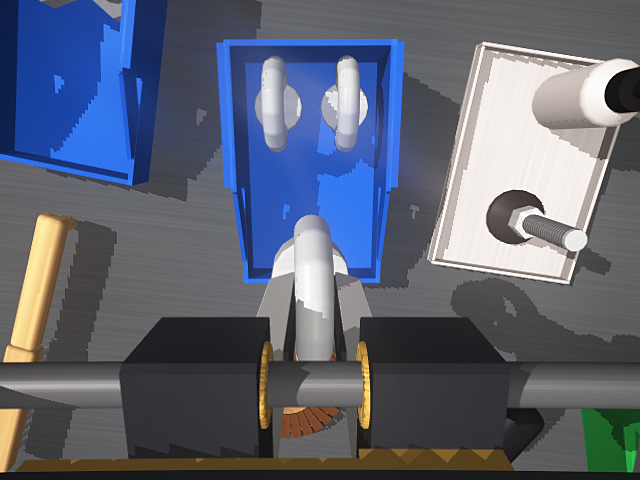

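The eye hangs upright in the gripper over eye_bin's free front, and the foot stands in the tray (pad at 515,217).

```bash
python3 -m pendant '[[[0,0,-1.5],0],[[0,0,-2.5],0],[[0,0,-3],0],[[0,0,-3],0],[[0,0,-2.5],0],[[0,0,-1.5],0],[[0,0,-0.8],0],[[0,0,-0.5],0],[[0,0,-0.2],0],[[0,0,-0.2],0],[[0,0,-0.15],0],[[0,0,0],0],[[0,0,0],0]]'
```

```text
time_s: 12.88
ee_pos: [0.5212, -0.1163, 0.0455]
eef_rot: [3.141, -0.001, 0.118]
force: [-0.6, -0.7, -5.1]
grip_width: 0.0155
grip_force: 30.0
```

```bash
python3 -m pendant '[[[0,0,-0.1],0],[[0,0,-0.1],0],[[0,0,0],0],[[0,0,0],0]]'
```

```text
time_s: 13.22
ee_pos: [0.5213, -0.1162, 0.0436]
eef_rot: [3.141, -0.001, 0.118]
force: [-0.7, 0.4, 3.0]
grip_width: 0.0157
grip_force: 30.0
```

```bash
python3 -m pendant '[[[0,0,0],0],[[0,0,0],0],[[0,0,0],0],[[0,0,0],0],[[0,0,1],0],[[0,0,2],0],[[0,0,3],0],[[0,0,3],0],[[0,0,3],0],[[0,0,2.5],0],[[0,0,1.5],0]]' 0.6
python3 -m pendant '[[[0.1,2,0],-0.01],[[0.1,3.5,0],-0.01],[[0.1,3.8,0],-0.01],[[0.1,3.8,0],-0.01],[[0.1,3.8,0],-0.01],[[0.1,3.8,0],-0.01],[[0.1,3.8,0],-0.01],[[0.1,3.8,0],-0.01],[[0.1,3.8,0],0],[[0.1,3.8,0],0],[[0,3,0],0],[[0,2,0],0],[[0,1.2,0],0],[[0,0,0],0]]'
python3 -c "
from h import *
shot('wrist','pics/w5.png')"
```

```text
time_s: 14.13
ee_pos: [0.5214, -0.1164, 0.2069]
eef_rot: [3.14, -0.004, 0.118]
force: [0.2, -0.2, -0.5]
grip_width: 0.0563
grip_force: 0.0
time_s: 15.3
ee_pos: [0.5305, 0.3064, 0.2032]
eef_rot: [-3.141, -0.0, 0.04]
force: [-0.2, -0.8, 0.0]
grip_width: 0.0565
grip_force: 0.0
```

View pics/w5.png

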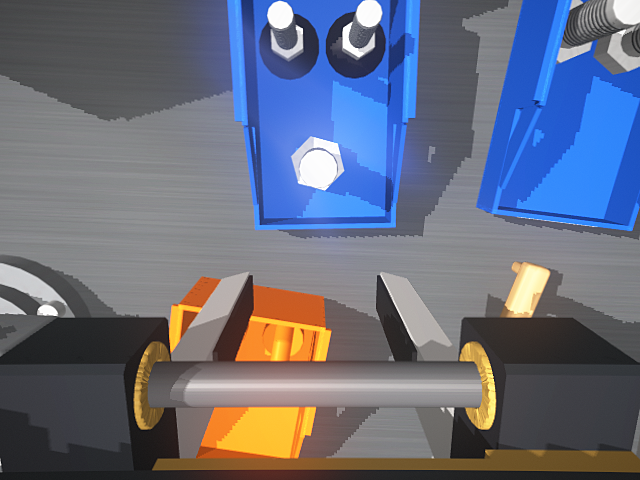

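The bolt's shank top is at (318,169) in foot_bin, whose front rim runs (257,227)–(393,226).

```bash
python3 - <<'E'
from h import *
c=load("pics/w5.npz")
print("bolt",onz(c,318.5,169,.091),"head",onz(c,318,163,.021))
print("bin front top",onz(c,257,226,.035),onz(c,393,226,.035))
E
```

```text
bolt [0.57835393 0.30535415 0.091     ] head [0.57863404 0.30511937 0.021     ]
bin front top [0.52442574 0.35507081 0.035     ] [0.52905217 0.23911067 0.035     ]
```

```bash
python3 -m pendant '[[[1.5,0,0],0],[[2,-0.1,0],0],[[1.3,0,0],0],[[0,0,0],0],[[0,0,-2.5],0],[[0,0,-3],0],[[0,0,-3],0],[[0,0,-3],0],[[0,0,-2],0],[[0,0,-1.3],0],[[0,0,-0.7],0],[[0,0,-0.3],0],[[0,0,0],0],[[0,0,0],0]]' 0.6 35
python3 -m pendant '[[[0,0,0],0],[[0,0,0],0],[[0,0,0],0],[[0,0,0],0],[[0,0,0],0],[[0,0,0],0],[[0,0,0],0],[[0,0,0],0]]' 0 35
```

```text
time_s: 16.52
ee_pos: [0.5794, 0.3039, 0.0463]
eef_rot: [-3.141, -0.002, 0.038]
force: [-0.1, -0.3, 0.2]
grip_width: 0.0569
grip_force: 0.0
time_s: 17.18
ee_pos: [0.579, 0.304, 0.0453]
eef_rot: [-3.141, -0.001, 0.038]
force: [-2.1, 1.2, 4.5]
grip_width: 0.0268
grip_force: 35.0
```

```bash
python3 -m pendant '[[[0,0,1],0],[[0,0,2],0],[[0,0,3],0],[[0,0,3],0],[[0,0,3],0],[[0,0,2.5],0],[[0,0,1.5],0],[[0.2,-1.5,0],-0.02],[[0.2,-2.5,0],-0.02],[[0.2,-3,0],-0.02],[[0.2,-3,0],-0.02],[[0.2,-3,0],-0.02],[[0.2,-3,0],-0.01],[[0.2,-2.5,0],0],[[0.2,-1.5,0],0],[[0,-1,0],0],[[0,0,0],0],[[0,0,0],0]]'
python3 -c "
from h import *
shot('wrist','pics/w6.png')"
python3 -m pendant '[[[0,0,-1.5],0],[[0,0,-2.5],0],[[0,0,-3],0],[[0,0,-3],0],[[0,0,-2.5],0],[[0,0,-1.5],0],[[0,0,-0.8],0],[[0,0,-0.5],0],[[0,0,-0.2],0],[[0,0,-0.2],0],[[0,0,0],0],[[0,0,0],0],[[0,0,0],0]]'
```

```text
time_s: 18.68
ee_pos: [0.5945, 0.0937, 0.2044]
eef_rot: [3.142, 0.001, -0.073]
force: [0.3, 0.6, -3.9]
grip_width: 0.0266
grip_force: 35.0
time_s: 19.82
ee_pos: [0.5952, 0.0938, 0.0487]
eef_rot: [-3.141, -0.001, -0.072]
force: [0.4, -0.4, -5.0]
grip_width: 0.0269
grip_force: 35.0
```

View pics/w6.png

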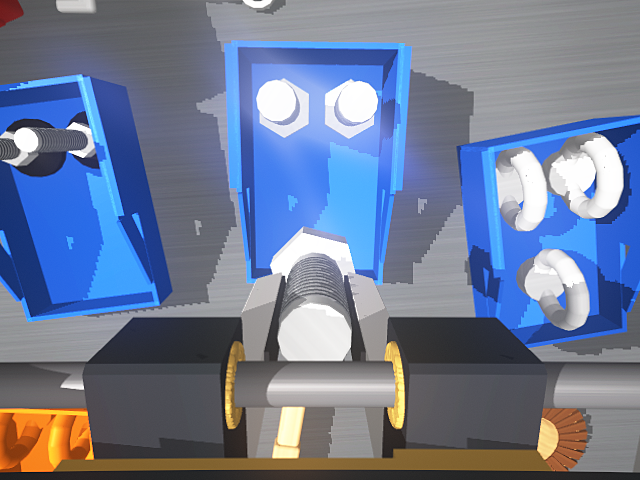

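The bolt hangs upright over bolt_bin. The eye stands in eye_bin at (560,285), and foot_bin is empty at the front.

```bash
python3 -m pendant '[[[0,0,-0.15],0],[[0,0,-0.1],0],[[0,0,-0.1],0],[[0,0,0],0],[[0,0,0],0]]'
```

```text
time_s: 20.23
ee_pos: [0.5951, 0.0938, 0.0453]
eef_rot: [-3.142, -0.001, -0.072]
force: [-3.2, -0.8, 5.2]
grip_width: 0.0264
grip_force: 35.0
```

```bash
python3 -m pendant '[[[0,0,0],0],[[0,0,0],0],[[0,0,0],0],[[0,0,0],0],[[0,0,1],0],[[0,0,2],0],[[0,0,3],0],[[0,0,3],0],[[0,0,3],0],[[0,0,2.5],0],[[0,0,1.5],0]]' 0.5 25
python3 -m pendant '[[[-0.4,-2,0],0.01],[[-0.5,-3.5,0],0.01],[[-0.5,-3.8,0],0.01],[[-0.5,-3.8,0],0.01],[[-0.5,-3.8,0],0.01],[[-0.5,-3.8,0],0],[[-0.5,-3.8,0],0],[[-0.5,-3.8,0],0],[[-0.5,-3.8,0],0],[[-0.5,-3.3,0],0],[[-0.5,-2.3,0],0],[[0,-1.5,0],0],[[0,0,0],0],[[0,0,0],0]]'
python3 - <<'E'
from h import *
c=shot('wrist','pics/w7.png'); print(proj(c,[.541,-.2985,.098]),proj(c,[.541,-.2985,.019]))
shot('top','pics/top1.png')
E
```

```text
time_s: 21.15
ee_pos: [0.5954, 0.0939, 0.2086]
eef_rot: [-3.141, -0.004, -0.072]
force: [0.3, 0.0, 1.2]
grip_width: 0.0469
grip_force: 0.0
time_s: 22.32
ee_pos: [0.541, -0.298, 0.2047]
eef_rot: [-3.141, -0.0, -0.023]
force: [0.3, 1.0, 0.5]
grip_width: 0.0469
grip_force: 0.0
[314.94983187 238.01925963] [314.83361162 217.57404348]
```

View pics/w7.png

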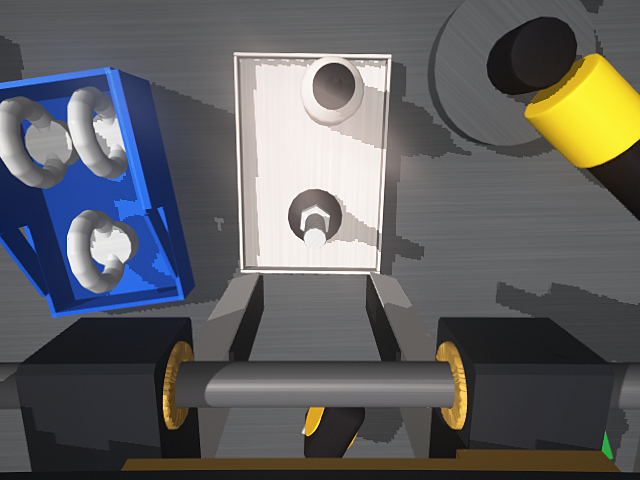

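The foot's stem top is at (314,239), matching the predicted pixel, so it can be gripped straight below. The oiler (332,90) is upright and clear.

```bash
python3 -m pendant '[[[0,0,-2],0],[[0,0,-3],0],[[0,0,-3],0],[[0,0,-3],0],[[0,0,-2],0],[[0,0,-1.4],0],[[0,0,-0.7],0],[[0,0,-0.4],0],[[0,0,0],0],[[0,0,0],0]]' 0.5 25
python3 -m pendant '[[[0,0,0],0],[[0,0,0],0],[[0,0,0],0],[[0,0,0],0],[[0,0,0],0],[[0,0,0],0],[[0,0,0],0],[[0,0,0],0]]' 0 25
```

```text
time_s: 23.25
ee_pos: [0.5414, -0.298, 0.0505]
eef_rot: [3.141, -0.001, -0.022]
force: [0.7, 0.2, -0.2]
grip_width: 0.047
grip_force: 0.0
time_s: 23.92
ee_pos: [0.5409, -0.2983, 0.0496]
eef_rot: [3.141, -0.0, -0.022]
force: [-0.7, -1.0, 3.3]
grip_width: 0.0157
grip_force: 25.0
```

```bash
python3 -m pendant '[[[0,0,1],0],[[0,0,2],0],[[0,0,3],0],[[0,0,3],0],[[0,0,3],0],[[0,0,2],0],[[0,0,1],0],[[0,1,0],0],[[0,2,0],0],[[0,3,0],0],[[0,3,0],0],[[0,3,0],0],[[0,3,0],0],[[0,3,0],0],[[0,3,0],0],[[0,3,0],0],[[0,3,0],0],[[0,3,0],0]]'
python3 -m pendant '[[[0.3,3,0],0.01],[[0.3,3,0],0.01],[[0.3,3,0],0.01],[[0.4,3,0],0.01],[[0.4,3,0],0.01],[[0.4,3,0],0.01],[[0.4,3,0],0],[[0.4,3,0],0],[[0.4,2.5,0],0],[[0.4,2,0],0],[[0.4,1,0],0],[[0,0.5,0],0],[[0,0,0],0],[[0,0,0],0]]'
python3 - <<'E'
from h import *
shot('wrist','pics/w8.png')
E
```

```text
time_s: 25.42
ee_pos: [0.5396, 0.0039, 0.1976]
eef_rot: [-3.141, 0.003, -0.022]
force: [-0.0, -0.2, -1.8]
grip_width: 0.0155
grip_force: 25.0
time_s: 26.58
ee_pos: [0.5812, 0.3014, 0.1984]
eef_rot: [3.141, 0.002, 0.038]
force: [0.2, -0.4, -2.9]
grip_width: 0.0153
grip_force: 25.0
```

View pics/w8.png

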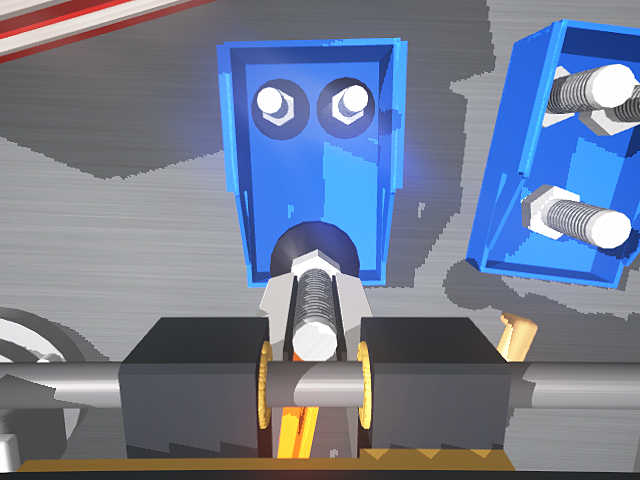

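The foot hangs upright over foot_bin, centred, and the bolt stands in bolt_bin at (545,215).

```bash
python3 -m pendant '[[[0,0,-1.5],0],[[0,0,-2.5],0],[[0,0,-3],0],[[0,0,-3],0],[[0,0,-2],0],[[0,0,-1.3],0],[[0,0,-0.7],0],[[0,0,-0.4],0],[[0,0,-0.2],0],[[0,0,0],0],[[0,0,0],0]]'
python3 -m pendant '[[[0,0,-0.1],0],[[0,0,-0.05],0],[[0,0,0],0],[[0,0,0],0]]'
```

```text
time_s: 27.55
ee_pos: [0.5824, 0.302, 0.0546]
eef_rot: [-3.141, -0.002, 0.038]
force: [-0.4, -0.7, -2.0]
grip_width: 0.0156
grip_force: 25.0
time_s: 27.88
ee_pos: [0.5819, 0.3018, 0.0521]
eef_rot: [-3.142, -0.0, 0.038]
force: [0.1, -0.6, -2.5]
grip_width: 0.0158
grip_force: 25.0
```

```bash
python3 -m pendant '[[[0,0,-0.1],0],[[0,0,-0.05],0],[[0,0,0],0],[[0,0,0],0]]'
```

```text
time_s: 28.22
ee_pos: [0.582, 0.3018, 0.0506]
eef_rot: [-3.141, -0.0, 0.038]
force: [-0.3, 0.4, 1.1]
grip_width: 0.0155
grip_force: 25.0
```

Contact made; release, rise and back off, then do a final check.

```bash
python3 -m pendant '[[[0,0,0],0],[[0,0,0],0],[[0,0,0],0],[[0,0,0],0],[[0,0,1],0],[[0,0,2],0],[[0,0,3],0],[[0,0,3],0],[[0,0,3],0],[[0,0,2.5],0],[[0,0,1],0],[[-2,0,0],0],[[-3,0,0],0],[[-3,0,0],0],[[-3,-1,0],0],[[-2,-1,0],0],[[-1,0,0],0],[[0,0,0],0],[[0,0,0],0]]' 0.5
python3 - <<'E'
from h import *
a=shot('top','pics/top2.png')["color"][130:300,135:465,::-1];b=shot('scene','pics/scene2.png')["color"][170:390,140:520,::-1]
a=cv2.resize(a,(560,288));b=cv2.resize(b,(560,310))
cv2.imwrite('pics/fin.png',np.vstack([a,b]))
E
```

```text
time_s: 29.8
ee_pos: [0.4424, 0.2822, 0.2057]
eef_rot: [-3.141, -0.001, 0.038]
force: [-0.3, 0.1, -0.6]
grip_width: 0.0473
grip_force: 0.0
```

View pics/fin.png

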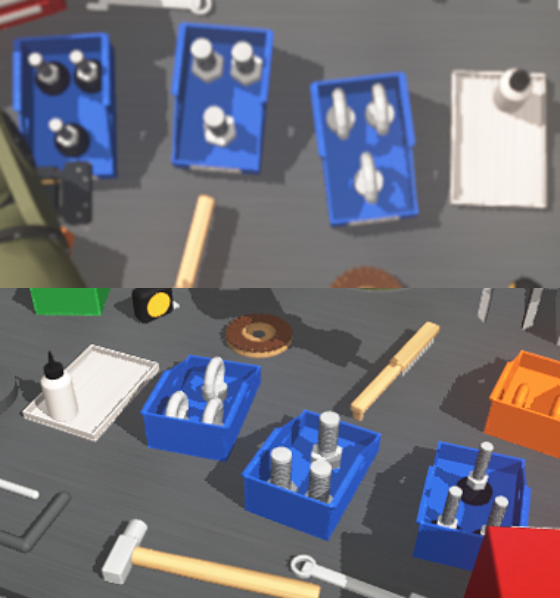

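Both views show all three pieces upright in their own bins: foot (68,138), bolt (217,125) and eye (368,180). The oiler is upright, the tray front is empty and the gripper is clear.

```bash
python3 -c "
from station import ctrl
print(ctrl.hand_in())"
```

```text
the job is handed in; nothing more can be done
None
```

The hex bolt, levelling foot and eye nut each stand upright in the front of their own bin, the oil bottle is still standing, and the job was handed in at about 30 s on the robot's clock.

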